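Set and clamp the length stop of a tile gauge

TASK

Set the tile gauge: with the fingertips, push its sliding plate along the rail towards the block that has the two cross pins, until the spring roller under the plate clicks into the notch between the pins. Then press the small lever on top of the plate down flat to clamp it, and let go with the plate still seated in the notch. Only push and press: lift nothing, and leave the loose things standing round it (tile, wooden rib, stamp, glaze pot) where they are.

Things in the scene. Friction and masses are not known exactly. Their poses are not given: they have to be found in the camera images.
- gauge: Fixed tile gauge: plywood board 170 x 480 x 15 mm flat on the table, with a low aluminium rail (20 mm wide, top 29 mm above the table) along its middle and a steel stop (41 mm high) at each rail end. Origin: centre of the board's underside, on the table, below the rail's middle. z up, y along the rail, x across it, away from the robot.
- slide_plate (a joint): Plate's position along the rail, m: 0 at the rail's middle, + towards the gauge's +y, range -0.15 to 0.15; starts near 0. Friction about 1.5 N; from 24 mm before the notch the roller climbs a ramp and the push needed rises to about 7 N, easing from 12 mm before it; then the roller snaps in and pulls the plate the last 6 mm by itself. Pushing it on out of the notch takes about 12 N.
- plate_top (a point): Centre of the sliding plate's top, 60 mm above the table. Flat aluminium plate, 98 mm across the rail x 92 mm along it, captive on the rail. Its end faces (46 mm either way along the rail) are upright; within 22 mm of the rail's middle line they reach from 29 to 60 mm above the table, farther out only from 46. Between them and the end stops nothing fixed is higher than 32 mm.
- plate_roller (a point): Point on the plate, at its middle along the rail, 35 mm to the robot's side of the rail's middle line, 32 mm above the table: the spring roller under the plate. A small pointer on the plate's robot-side edge stands in line with it. Axes as the gauge's.
- notch (a point): Point midway between the two cross pins of the notched block, at the pins' tops, 32 mm above the table, 35 mm to the robot's side of the rail's middle line. Dark steel block, 42 x 56 mm, with two bright pins 10 mm thick, 20 mm apart, a ramp outside each, and a thin rib in line with the notch. It stands 70 to 120 mm from the rail's middle, on either half. Seated: roller level with it along y.
- plain_top (a point): Centre of the plain block's top, 24 mm above the table: a dark steel block of the same size without pins, ramps or notch, on the other half of the rail. Not to be used.
- clamp_lever (a joint): Angle of the clamp lever, rad: 0 fully raised (24 degrees up), 0.42 pressed flat (end of travel). It starts at 0 to 0.08 and stays where it is left; pressing takes about 3 N at the pad.
- lever_pad (a point): Centre of the top of the black pad (18 x 20 x 7 mm) at the lever's free end, 40 mm from its hinge. The hinge lies along the rail, 5 mm to the robot's side of its middle line, 67 mm above the table. The lever points away from the robot and up (pad 86 mm above the table); pressed flat, the pad's top is 70 mm up, its centre 35 mm beyond the rail's middle line, level with the plate's middle.
- tile_centre (a point): Loose pale test tile, 30 x 45 x 9 mm, lying on the gauge's board along the far edge; its centre. Leave alone.
- rib_centre (a point): Loose wooden rib (half-moon scraper), 47 x 100 x 6 mm, flat on the table; its centre. Leave alone.
- stamp_centre (a point): Loose clay stamp, 28 mm across, 47 mm high, standing on the table; its centre. Leave alone.
- pot_centre (a point): Loose glaze pot with a white lid, 49 mm across, 51 mm high, on the table beyond the gauge; its centre. Leave alone.

How it is judged:
On the way:
1. the plate is seated in the notch while the lever is still up (y of plate_roller in the frame of notch between -0.0035 and 0.0035 m and value of joint clamp_lever below 0.2 rad), for 0.2 s.
At the end, for the whole second after the job is handed in: The plate rests with its roller within 3.5 mm of the notch's middle along the rail, and the lever is pressed flat (within 0.08 rad of the end of its travel) (y of plate_roller in the frame of notch between -0.0035 and 0.0035 m and value of joint clamp_lever above 0.34 rad and velocity of joint slide_plate between -0.01 and 0.01 m/s); the robot touches nothing.
It fails at once if the test tile is moved (by more than 15 mm) or lifted (distance of tile_centre from where it was at the start of the episode above 0.015 m).
It fails at once if the wooden rib is moved (by more than 15 mm) or lifted (distance of rib_centre from where it was at the start of the episode above 0.015 m).
It fails at once if the stamp is moved (by more than 15 mm) or lifted (distance of stamp_centre from where it was at the start of the episode above 0.015 m).
It fails at once if the glaze pot is moved (by more than 15 mm) or lifted (distance of pot_centre from where it was at the start of the episode above 0.015 m).
It also fails if it takes over 45 s, if anything falls off the work surface, if the arm or the gripper's body presses on something with over 40 N, if the wrist force passes 120 N, or if a joint passes its speed limit or range.

ROBOT

A 6-joint arm with a two-finger parallel gripper is mounted at the origin on a cart in front of the work surface, level with it; the furniture and walls round the work are solid. World frame = base frame: x ahead of the robot, y to its left, z up, the work surface at z = 0. Lengths are in m, angles in rad, forces in N, time in s.
With the tool pointing down it reaches from about 0.275 to 0.85 m from the base axis. Payload 19 kg.
Tool frame: the origin (TCP) lies midway between the tips of the shut fingers; the grasp point (between the pads) lies 19 mm behind it (ctrl.tcp_to_grasp is the distance from the TCP to the grasp point, in m); z points along the fingers, y is the line along which they close (so a half turn about z gives the same grasp; the last joint's range is limited). The gripper opens to 85 mm and grips with 20 to 120 N. Pads are 22 mm wide; open, the fingers measure 114 mm over their backs; the gripper's body (76 mm by 85 mm) begins 54 mm behind the grasp point. The pads swing forward as they close: fully open they stand 13 mm farther back than shut.
Start: joints at [-1.383, 0.15, 1.437, -0, 1.554, -0.134], TCP at [0.182, -0.545, 0.231] pointing down, gripper open.
Joint ranges: [-2.8, 2.8], [-0.68, 2.1], [0.12, 2.68], [-1.39, 4.53], [0.16, 2.79], [-2.81, 2.81]. Speed limits (rad/s): [1.89, 1.89, 2.22, 3.01, 3.01, 3.01].

INTERFACE

Orientations are given as a unit quaternion [x, y, z, w].
In Python, from workcell import status, imaging, order, ctrl gives the robot as it stands. The module is installed in compiled form; this text tells all that it offers.
- The arm moves only by the tool step_arm, never from a script. Its argument "series" is a list that holds one entry, the list of rows, each a list of 7 numbers: the opening, from 0 (shut) to 1 (fully open), then the shift along the tool's x, y, z in m, then the turn, a rotation vector about the tool's x, y, z in rad. A call has exactly 10 rows; each row shifts and turns the commanded pose from where the row before left it, along the tool's axes as they then stand; what a row does not reach is not made up. A row lasts 1/8 s, in which the tool goes at most 62.5 mm and 10.7 degrees, less where a joint would pass 70% of its speed; a pose out of reach is approached as far as the arm can. A call with a gripper value outside its range is refused whole. The fingers move at their own pace and stop on an object; "squeeze" is the grip in N (left out, the last holds). Time passes only in rows, so rows that do not move let the fingers close, or fill a call up. It gives the time, the measured TCP pose, the force, the opening and the grip force at its end, in the units of the state.
- status.get_state(): the state, without advancing time (a new reading comes with each control period).
- imaging.read_camera(name): name is "scene" or "top" or "wrist"; returns a dict with "pixels" (400x640x3 uint8, red, green, blue), "depth" (400x640 float32, m along the optical axis (not along the pixel's ray), 0 where there is no reading), "fov_y" (degrees; the focal length in pixels is half the picture's height over the tangent of half this angle, whatever the lens; pixels are square), "cx", "cy" (the principal point, pixels), "position" and "rotation" of the camera in the world; the wrist camera has in their place "tool_from_camera" (4x4, takes a point from camera to tool coordinates, whose origin is the TCP and whose axes are the flange's). Camera axes: x right, y up, looking along -z (the intrinsics and any distortion apply to the point x, -y, -z); pixel columns grow to the right and rows downward; lengths in m; the calibration is good to about 2 mm. A picture is of the moment at which its call begins: read the wrist's pose just before it.
- order.sign_off(): hands the job in; it is judged then, once.
The state is a dict: "t": time; "q": joint angles; "joint_vel": joint speeds; "joint_efforts": joint torques, N m; "position": TCP position; "orientation": TCP orientation; "force": force on the tool from outside, world axes, zero at the start; "torque": the same for the moment, N m; "opening": finger opening in m; "grip_force": force on a finger pad.
Only numpy, scipy, OpenCV 4.12 (cv2) and the standard library are available. Lean on these libraries where they do the work, as an engineer would, in place of code of your own. Each camera call takes 0.05 s, during which the arm holds its last target. There are 200 camera calls.

## Working session

There is one attempt and no reset: what is moved stays moved. The work goes in short steps, Python scripts to look and compute and a tool call to move; the robot and the scene stay as the last step left them, time stands still between calls to the robot, and variables do not carry over. Pictures are saved under pics/ and viewed, at most 10 in all, crops included, and the job is handed in when it is done.

Besides the shell and the picture viewer there is one more tool, called by a JSON object that holds its "op" and its "data". step_arm: Moves the arm, as the interface text tells. Its arguments: {"type":"object","properties":{"series":{"type":"array","items":{"type":"array","items":{"type":"array","items":{"type":"number"}}}},"squeeze":{"type":"number"}},"required":["series"]}

```bash
mkdir -p pics
cat > h.py <<'E'
import numpy as np, cv2
from workcell import status, imaging, order, ctrl
from scipy.spatial.transform import Rotation as R
def cam(name):
    s=status.get_state(); d=imaging.read_camera(name)
    if name=="wrist":
        T=np.eye(4);T[:3,:3]=R.from_quat(s["orientation"]).as_matrix();T[:3,3]=s["position"]
        d["T"]=T@np.array(d["tool_from_camera"])
    else:
        r=np.array(d["rotation"]); r=R.from_quat(r).as_matrix() if r.size==4 else r.reshape(3,3)
        T=np.eye(4);T[:3,:3]=r;T[:3,3]=d["position"];d["T"]=T
    d["f"]=200/np.tan(np.radians(d["fov_y"])/2)
    return d
def ray(d,u,v):
    c=np.array([(u-d["cx"])/d["f"],-(v-d["cy"])/d["f"],-1.]); return d["T"][:3,3],d["T"][:3,:3]@c
def onz(d,u,v,z):
    o,r=ray(d,u,v); return o+r*(z-o[2])/r[2]
def dep(d,u,v):
    o,r=ray(d,u,v); return o+r*d["depth"][int(v),int(u)]
def save(d,n): cv2.imwrite("pics/"+n,d["pixels"][:,:,::-1])
E
python3 - <<'E'
from h import *
for n in("top","scene"):
    d=cam(n);save(d,n+"0.png");print(n,{k:v for k,v in d.items() if k not in("pixels","depth","T")})
print(status.get_state())
E
```

```text
top {'fov_y': 54.397370136992635, 'cx': 320.3076889401769, 'cy': 197.63778690297215, 'position': array([0.45868143, 0.02432399, 0.94584145]), 'rotation': array([-0.03809411,  0.05376564,  0.71208286, -0.69899649]), 'f': np.float64(389.1798805841208)}
scene {'fov_y': 56.024673730592454, 'cx': 323.21591089064077, 'cy': 186.75559895001948, 'position': array([0.11118055, 0.61554271, 0.50136076]), 'rotation': array([-0.1613799 ,  0.48896807,  0.81488717, -0.2661309 ]), 'f': np.float64(375.9499860840353)}
{'t': 0.1, 'q': array([-1.38299642e+00,  1.50926510e-01,  1.43789793e+00,  2.54437982e-05,
        1.55380650e+00, -1.34006773e-01]), 'joint_vel': array([-0.0001342 , -0.00086874, -0.00227529, -0.00082875, -0.00050951,
        0.00151224]), 'joint_efforts': array([ 4.16035502e-03, -7.14378762e+01, -5.71798646e+01, -1.53575743e-04,
        7.05990416e-03,  7.90089734e-05]), 'position': array([ 0.18180928, -0.54528929,  0.23077561]), 'orientation': array([ 9.87082865e-01,  1.60209701e-01, -1.24615252e-06, -5.19298069e-04]), 'force': array([ 0.26774506,  0.52226571, -0.52004925]), 'torque': array([-0.02064867, -0.03700697, -0.06294616]), 'grip_force': 0.0, 'opening': 0.08526465467827596}
```

View pics/top0.png

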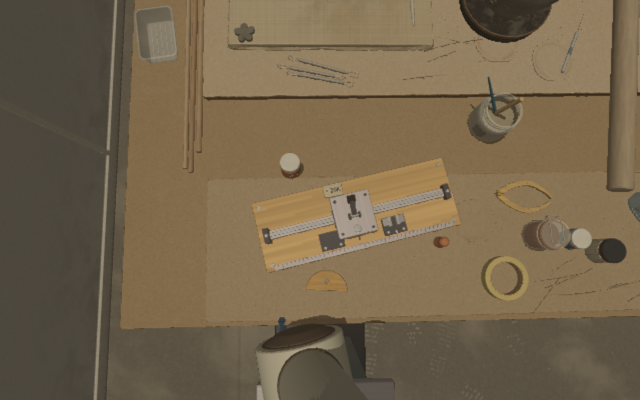

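View pics/scene0.png

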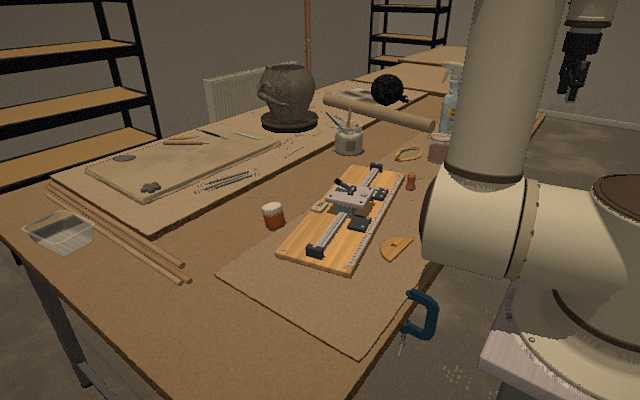

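The top view shows the gauge at about (355,213), with its rail running from (267,235) to (447,192). The plate is at (354,214), the pinned block at (395,225) on the right (world -y), and the plain block at (332,240). The tile is at (333,190), the rib at (326,281), the stamp at (442,241) and the pot at (290,164). The scene view agrees. I'll measure next.

Run:
```python
from h import *
d=cam("top")
c=d["pixels"][145:300,240:470,::-1]
cv2.imwrite("pics/crop.png",cv2.resize(c,None,fx=3.4,fy=3.4,interpolation=cv2.INTER_CUBIC))
for n,u,v,z in [("stopL",267,235,.041),("stopR",447,192,.041),("plate",354,214,.06),("notch",395,225,.032),("plain",332,240,.024),("stamp",442,241,.047),("pot",290,161,.051),("bLT",253,205,.015),("bRT",442,160,.015),("bRB",459,213,.015),("bLB",267,270,.015)]:
    print(n,onz(d,u,v,z).round(4),dep(d,u,v).round(3))
```

```text
stopL [0.4919 0.1279 0.041 ] [0.492 0.128 0.04 ]
stopR [ 0.5851 -0.297   0.041 ] [ 0.585 -0.297  0.041]
plate [ 0.5353 -0.0728  0.06  ] [ 0.534 -0.072  0.071]
notch [ 0.5099 -0.1719  0.032 ] [ 0.51  -0.173  0.026]
plain [ 0.4779 -0.0229  0.024 ] [ 0.478 -0.023  0.024]
stamp [ 0.4701 -0.2761  0.047 ] [ 0.47  -0.276  0.048]
pot [0.6633 0.0726 0.051 ] [0.664 0.073 0.049]
bLT [0.5652 0.1642 0.015 ] [0.565 0.164 0.017]
bRT [ 0.6684 -0.2988  0.015 ] [ 0.669 -0.299  0.013]
bRB [ 0.537  -0.3323  0.015 ] [ 0.538 -0.337  0.003]
bLB [0.411  0.1311 0.015 ] [0.411 0.131 0.016]
```

View pics/crop.png

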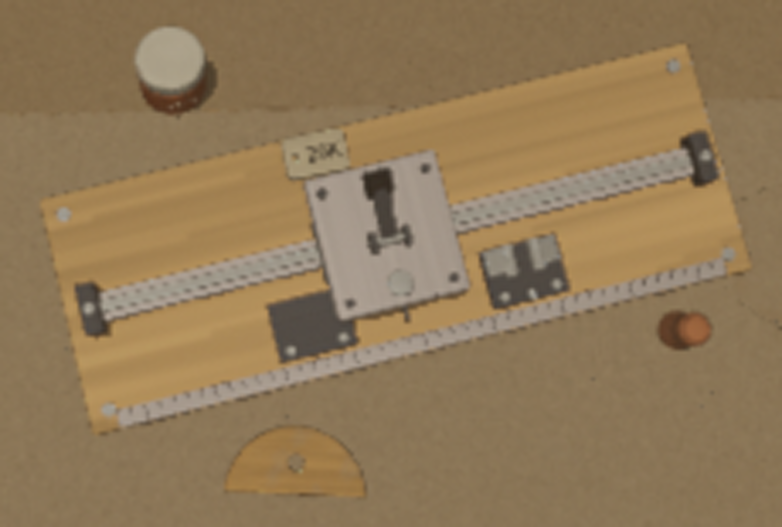

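{"op": "step_arm", "data": {"series": [[[0, 0, 0, 0, 0, 0, 0.103], [0, 0.04, -0.042, 0, 0, 0, 0], [0, 0.04, -0.042, 0, 0, 0, 0], [0, 0.04, -0.042, 0, 0, 0, 0], [0, 0.04, -0.042, 0, 0, 0, 0], [0, 0.04, -0.042, 0, 0, 0, 0], [0, 0.04, -0.042, 0, 0, 0, 0], [0, 0.04, -0.042, 0, 0, 0, 0], [0, 0.04, -0.042, 0, 0, 0, 0], [0, 0.04, -0.042, 0, 0, 0, 0]]]}}

```text
t: 1.4
position: [0.4518, -0.0965, 0.2314]
orientation: [0.994, 0.109, 0.0, 0.0]
force: [1.3, -1.0, 0.8]
opening: -0.0
grip_force: 0.0
```

Run:
```python
from h import *
d=cam("wrist");save(d,"w1.png");s=status.get_state();np.savez("w1.npz",T=d["T"],f=d["f"],cx=d["cx"],cy=d["cy"],depth=d["depth"])
print(s["t"],s["position"],R.from_quat(s["orientation"]).as_matrix().round(3),s["opening"])
```

```text
1.45 [ 0.45412074 -0.09134628  0.23128035] [[ 0.975  0.22   0.001]
 [ 0.22  -0.975  0.002]
 [ 0.002 -0.002 -1.   ]] 7.1588749622251e-05
```

View pics/w1.png

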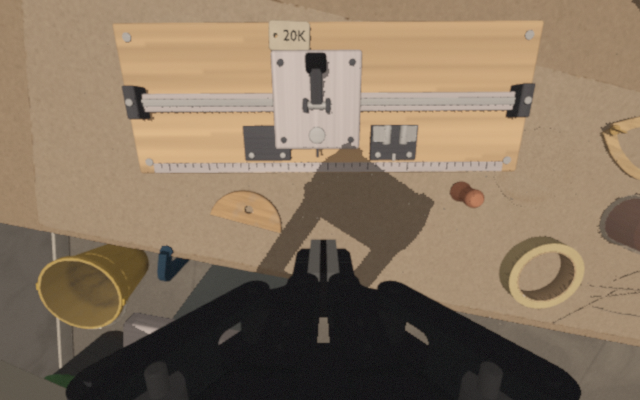

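The wrist view shows the end stops at (133,102) and (521,100), so the rail is level in the picture. The plate spans x 274–361, the pointer is at (319,152), the pins are at about (383,134) and (405,134), and the plain block is at (267,143).

Run:
```python
from h import *
d=dict(np.load("w1.npz"))
im=cv2.imread("pics/w1.png")
L=onz(d,133,102,.041);Rr=onz(d,521,100,.041);o=(L+Rr)/2;y=(L-Rr)[:2];print("len",np.hypot(*y));y/=np.hypot(*y);x=np.array([y[1],-y[0]])
print("o",o.round(4),"yaw deg",np.degrees(np.arctan2(-y[0],y[0+1])))
g=lambda p:(((p-o)[:2]@x).round(4),((p-o)[:2]@y).round(4))
# pins: bright profile on rows 127-140
print("pinrow",im[128:142,366:424].mean(2).mean(0).round().astype(int).tolist())
print("platerow",im[70:135,268:368].mean(2).mean(0).round().astype(int).tolist())
for n,u,v,z in [("plateL",273.5,80,.06),("plateR",361,80,.06),("plateLb",275,135,.06),("plateRb",360,135,.06),("pins",394.5,134,.032),("pointer",319,152,.05),("pad",316,63,.086),("stamp",468,194,.03),("tile",290,36,.024)]:
    p=onz(d,u,v,z);print(n,p.round(4),g(p),"depth",dep(d,u,v).round(3))
```

```text
len 0.4290263242035497
o [ 0.5393 -0.0824  0.041 ] yaw deg 12.815482658908289
pinrow [171, 171, 170, 154, 109, 74, 93, 138, 162, 166, 165, 164, 163, 163, 165, 166, 166, 166, 166, 168, 171, 172, 166, 154, 127, 97, 85, 84, 84, 83, 83, 83, 86, 102, 129, 151, 164, 171, 171, 167, 160, 158, 158, 159, 157, 155, 156, 157, 156, 150, 134, 142, 164, 172, 173, 173, 173, 173]
platerow [155, 155, 155, 154, 153, 158, 172, 185, 190, 190, 188, 187, 187, 187, 187, 187, 189, 190, 190, 190, 190, 190, 190, 190, 190, 190, 190, 189, 188, 188, 188, 189, 188, 185, 178, 168, 165, 163, 160, 160, 163, 160, 145, 126, 123, 123, 123, 124, 124, 123, 123, 122, 120, 118, 130, 147, 159, 161, 155, 154, 156, 161, 173, 183, 185, 184, 183, 184, 187, 188, 188, 188, 190, 190, 189, 186, 185, 185, 185, 186, 185, 185, 186, 187, 186, 184, 183, 183, 184, 183, 176, 162, 154, 160, 166, 167, 168, 168, 168, 167]
plateL [ 0.5464 -0.0247  0.06  ] (np.float64(0.0197), np.float64(0.0547)) depth [ 0.546 -0.025  0.06 ]
plateR [ 0.5658 -0.112   0.06  ] (np.float64(0.0193), np.float64(-0.0348)) depth [ 0.572 -0.116  0.015]
plateLb [ 0.4925 -0.0355  0.06  ] (np.float64(-0.0352), np.float64(0.0561)) depth [ 0.492 -0.035  0.059]
plateRb [ 0.5124 -0.125   0.06  ] (np.float64(-0.0356), np.float64(-0.0355)) depth [ 0.511 -0.131  0.016]
pins [ 0.5213 -0.168   0.032 ] (np.float64(-0.0365), np.float64(-0.0795)) depth [ 0.521 -0.17   0.025]
pointer [ 0.4838 -0.0858  0.05  ] (np.float64(-0.0548), np.float64(0.009)) depth [ 0.48  -0.086  0.016]
pad [ 0.5674 -0.0653  0.086 ] (np.float64(0.0312), np.float64(0.0105)) depth [ 0.567 -0.065  0.087]
stamp [ 0.4708 -0.2795  0.03  ] (np.float64(-0.1105), np.float64(-0.177)) depth [ 0.473 -0.273  0.042]
tile [ 0.5969 -0.0283  0.024 ] (np.float64(0.0681), np.float64(0.04)) depth [ 0.597 -0.028  0.025]
```

{"op": "step_arm", "data": {"series": [[[0, 0.0285, -0.0285, 0, 0, 0, 0], [0, 0.0285, -0.0285, 0, 0, 0, 0], [0, 0.0285, -0.0285, 0, 0, 0, 0], [0, 0, 0, 0, 0, 0, 0], [0, 0, 0, 0.046, 0, 0, 0], [0, 0, 0, 0.046, 0, 0, 0], [0, 0, 0, 0.046, 0, 0, 0], [0, 0, 0, 0.046, 0, 0, 0], [0, 0, 0, 0, 0, 0, 0], [0, 0, 0, 0, 0, 0, 0]]]}}

```text
t: 2.7
position: [0.5168, 0.0032, 0.0491]
orientation: [0.994, 0.109, 0.001, 0.0]
force: [-0.0, 0.0, -0.3]
opening: -0.0001
grip_force: 0.0
```

```bash
cat >> h.py <<'E'
O=np.array([.5393,-.0824]);a=np.radians(12.8);X=np.array([np.cos(a),np.sin(a)]);Y=np.array([-X[1],X[0]])
def tg():
    s=status.get_state();p=s["position"];print("t",round(s["t"],2),"gx %.4f gy %.4f z %.4f"%((p[:2]-O)@X,(p[:2]-O)@Y,p[2]),"F along y %.1f x %.1f z %.1f"%(s["force"][:2]@Y,s["force"][:2]@X,s["force"][2]))
E
python3 - <<'E'
from h import *
tg();d=cam("wrist");save(d,"w2.png")
E
```

```text
t 2.7 gx -0.0030 gy 0.0885 z 0.0491 F along y 0.0 x -0.0 z -0.3
```

View pics/w2.png

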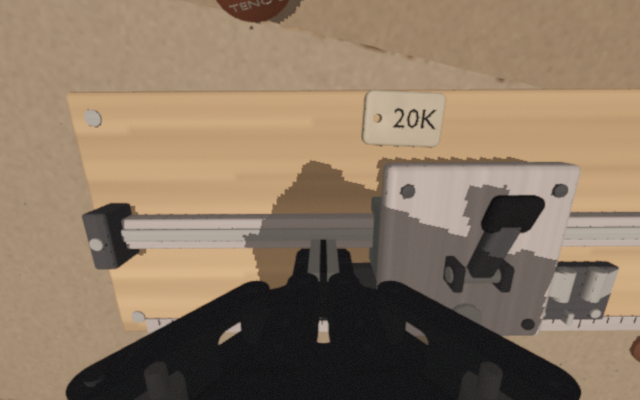

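Run:
```python
from h import *
d=cam("wrist");T=np.linalg.inv(np.array(d["T"]))
v,u=np.mgrid[230:400,60:600];z=d["depth"][v,u]
C=np.stack([(u-d["cx"])/d["f"]*z,-(v-d["cy"])/d["f"]*z,-z,np.ones_like(z)],-1)
P=(C@np.array(d["tool_from_camera"]).T)
m=(z>0)&(z<0.25)&(abs(P[...,0])<.025)&(P[...,2]<.0)
q=P[m]
for a in np.arange(-.09,0,.01):
    k=q[(q[:,2]>=a)&(q[:,2]<a+.01)]
    if len(k)>5: print(round(a,2),len(k),np.percentile(k[:,1],[1,99]).round(3),np.percentile(k[:,0],[1,99]).round(3))
```

```text
-0.09 13068 [-0.058  0.06 ] [0.003 0.018]
-0.08 9550 [-0.051  0.053] [-0.008  0.017]
-0.07 4388 [-0.044  0.046] [-0.008  0.017]
-0.06 5351 [-0.036  0.038] [-0.009  0.013]
-0.05 1518 [-0.029  0.031] [-0.008  0.014]
-0.04 1248 [-0.011  0.082] [-0.011  0.025]
-0.03 2565 [-0.012  0.09 ] [-0.008  0.022]
-0.02 9928 [-0.007  0.121] [-0.025  0.019]
-0.01 420 [-0.01   0.115] [-0.019  0.017]
```

{"op": "step_arm", "data": {"series": [[[0, 0, 0.01, 0.004, 0, 0, 0], [0, 0, 0.01, 0, 0, 0, 0], [0, 0, 0.008, 0, 0, 0, 0], [0, 0, 0.01, 0, 0, 0, 0], [0, 0, 0.01, 0, 0, 0, 0], [0, 0, 0.01, 0, 0, 0, 0], [0, 0, 0.01, 0, 0, 0, 0], [0, 0, 0.006, 0, 0, 0, 0], [0, 0, 0.004, 0, 0, 0, 0], [0, 0, 0.002, 0, 0, 0, 0]]]}}

```text
t: 4.05
position: [0.5334, -0.0745, 0.0432]
orientation: [0.994, 0.109, -0.0, -0.0]
force: [1.4, 2.3, -0.1]
opening: 0.0001
grip_force: 0.8
```

```bash
cat > look.py <<'E'
import sys
from h import *
tg();d=cam("wrist");save(d,sys.argv[1])
E
python3 look.py w3.png
```

```text
t 4.05 gx -0.0040 gy 0.0090 z 0.0432 F along y 1.9 x 1.8 z -0.1
```

View pics/w3.png

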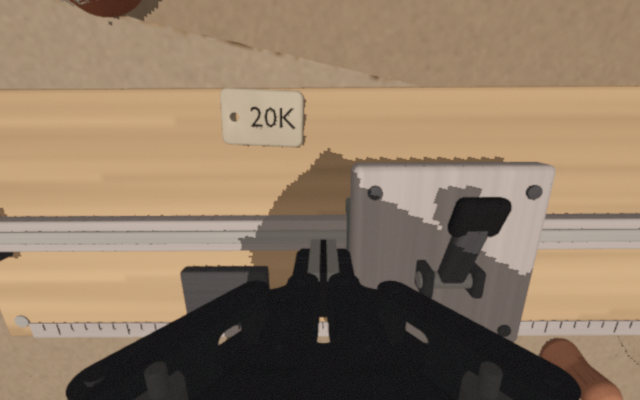

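{"op": "step_arm", "data": {"series": [[[0, 0, 0.003, 0, 0, 0, 0], [0, 0, 0.003, 0, 0, 0, 0], [0, 0, 0.003, 0, 0, 0, 0], [0, 0, 0.003, 0, 0, 0, 0], [0, 0, 0.002, 0, 0, 0, 0], [0, 0, 0.002, 0, 0, 0, 0], [0, 0, 0.002, 0, 0, 0, 0], [0, 0, 0.002, 0, 0, 0, 0], [0, 0, 0, 0, 0, 0, 0], [0, 0, 0, 0, 0, 0, 0]]]}}

```text
t: 5.35
position: [0.5378, -0.0941, 0.0433]
orientation: [0.994, 0.109, -0.0, 0.0]
force: [-0.4, 0.4, -0.5]
opening: -0.0003
grip_force: 0.0
```

```bash
python3 -c "
from h import *
tg()"
```

```text
t 5.35 gx -0.0040 gy -0.0111 z 0.0433 F along y 0.4 x -0.3 z -0.5
```

```bash
python3 look.py w4.png; python3 -c "
from h import *
d=cam('top');save(d,'top4.png')"
```

```text
t 5.35 gx -0.0040 gy -0.0111 z 0.0433 F along y 0.4 x -0.3 z -0.5
```

View pics/w4.png

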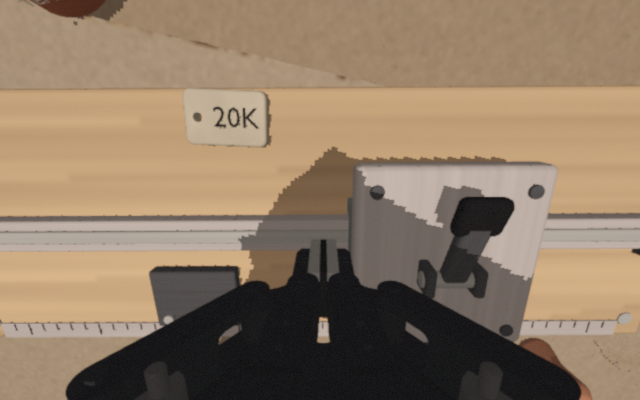

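The plate now stands about 2–3 px further from the fingers than it did while being pushed (left edge about 352, right edge about 553), so it may have moved on by itself. I'll measure its position.

Run:
```python
from h import *
d=cam("wrist")
def g(p): return ((p[:2]-O)@X).round(4),((p[:2]-O)@Y).round(4)
for v in (175,190,200): 
    r=d["depth"][v]; P=[dep(d,u,v) for u in range(330,600)]
    k=[u+330 for u,p in enumerate(P) if abs(p[2]-.06)<.006]
    print(v,k[0],k[-1],g(onz(d,k[0]-.5,v,.06)),g(onz(d,k[-1]+.5,v,.06)))
tg()
```

```text
175 354 556 (np.float64(0.0435), np.float64(-0.0261)) (np.float64(0.0431), np.float64(-0.118))
190 353 553 (np.float64(0.0365), np.float64(-0.0259)) (np.float64(0.0361), np.float64(-0.1182))
200 353 550 (np.float64(0.0317), np.float64(-0.026)) (np.float64(0.0313), np.float64(-0.1179))
t 5.5 gx -0.0040 gy -0.0110 z 0.0433 F along y 0.3 x 0.4 z -0.6
```

{"op": "step_arm", "data": {"series": [[[0, 0, 0.001, 0, 0, 0, 0], [0, 0, 0.001, 0, 0, 0, 0], [0, 0, 0.001, 0, 0, 0, 0], [0, 0, 0.001, 0, 0, 0, 0], [0, 0, 0.001, 0, 0, 0, 0], [0, 0, 0, 0, 0, 0, 0], [0, 0, 0, 0, 0, 0, 0], [0, 0, 0, 0, 0, 0, 0], [0, 0, 0, 0, 0, 0, 0], [0, 0, 0, 0, 0, 0, 0]]]}}

```text
t: 6.75
position: [0.5389, -0.0988, 0.0433]
orientation: [0.994, 0.109, 0.0, -0.0]
force: [-0.3, 0.1, 0.9]
opening: -0.0001
grip_force: 0.0
```

```bash
cat > edge.py <<'E'
from h import *
d=cam("wrist");tg()
def g(p): return (p[:2]-O)@Y
for v in (175,190,200): 
    k=[u for u in range(330,600) if abs(dep(d,u,v)[2]-.06)<.006]
    a,b=g(onz(d,k[0]-.5,v,.06)),g(onz(d,k[-1]+.5,v,.06));print(v,k[0],k[-1],"centre %.4f"%((a+b)/2))
E
python3 edge.py
```

```text
t 6.8 gx -0.0040 gy -0.0159 z 0.0433 F along y -0.7 x 0.1 z -0.2
175 360 563 centre -0.0799
190 360 559 centre -0.0799
200 359 557 centre -0.0798
```

The plate has snapped in: its centre is at -0.0799 against a notch at -0.0795, with a gap to the fingers and no force. Next I go over the lever pad.

{"op": "step_arm", "data": {"series": [[[0, 0, -0.01, 0, 0, 0, 0], [0, 0, 0, -0.04, 0, 0, 0], [0, 0, 0, -0.04, 0, 0, 0], [0, 0.013, 0.024, 0, 0, 0, 0], [0, 0.013, 0.025, 0, 0, 0, 0], [0, 0.013, 0.025, 0, 0, 0, 0], [0, 0, 0, 0, 0, 0, 0], [0, 0, 0, 0.015, 0, 0, 0], [0, 0, 0, 0.01, 0, 0, 0], [0, 0, 0, 0, 0, 0, 0]]]}}

```text
t: 8.05
position: [0.5901, -0.1521, 0.0971]
orientation: [0.994, 0.109, -0.001, -0.001]
force: [-0.5, -0.5, 0.5]
opening: -0.0001
grip_force: 0.0
```

```bash
python3 look.py w5.png
```

```text
t 8.05 gx 0.0341 gy -0.0792 z 0.0971 F along y -0.4 x -0.6 z 0.5
```

View pics/w5.png

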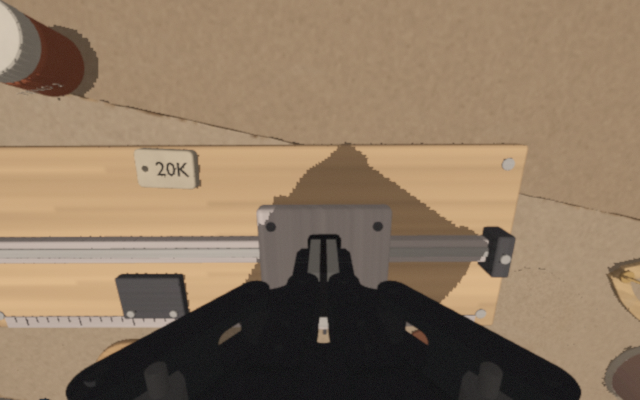

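The fingertips are centred over the black pad, which shows around the tips at (325,240). I press now.

{"op": "step_arm", "data": {"series": [[[0, 0, 0, 0.006, 0, 0, 0], [0, 0, 0, 0.004, 0, 0, 0], [0, 0, 0, 0.003, 0, 0, 0], [0, 0, 0, 0.003, 0, 0, 0], [0, 0, 0, 0.003, 0, 0, 0], [0, 0, 0, 0.003, 0, 0, 0], [0, 0, 0, 0.003, 0, 0, 0], [0, 0, 0, 0.001, 0, 0, 0], [0, 0, 0, 0, 0, 0, 0], [0, 0, 0, 0, 0, 0, 0]]]}}

```text
t: 9.35
position: [0.5907, -0.1528, 0.0722]
orientation: [0.994, 0.109, -0.0, -0.0]
force: [-0.2, -0.6, -0.7]
opening: 0.0001
grip_force: 0.0
```

```bash
python3 edge.py|head -1
```

```text
t 9.4 gx 0.0346 gy -0.0800 z 0.0722 F along y -0.3 x 0.7 z 0.4Traceback (most recent call last):
  File "edge.py", line 6, in <module>
    a,b=g(onz(d,k[0]-.5,v,.06)),g(onz(d,k[-1]+.5,v,.06));print(v,k[0],k[-1],"centre %.4f"%((a+b)/2))
                ~^^^
IndexError: list index out of range
```

{"op": "step_arm", "data": {"series": [[[0, 0, 0, 0.001, 0, 0, 0], [0, 0, 0, 0.0005, 0, 0, 0], [0, 0, 0, 0.0005, 0, 0, 0], [0, 0, 0, 0.0005, 0, 0, 0], [0, 0, 0, 0, 0, 0, 0], [0, 0, 0, 0, 0, 0, 0], [0, 0, 0, 0, 0, 0, 0], [0, 0, 0, 0, 0, 0, 0], [0, 0, 0, 0, 0, 0, 0], [0, 0, 0, 0, 0, 0, 0]]]}}

```text
t: 10.65
position: [0.591, -0.1528, 0.0703]
orientation: [0.994, 0.109, 0.0, 0.0]
force: [-1.9, 0.9, 6.8]
opening: -0.0002
grip_force: 3.6
```

{"op": "step_arm", "data": {"series": [[[0, 0, 0, 0.0005, 0, 0, 0], [0, 0, 0, 0.0005, 0, 0, 0], [0, 0, 0, 0, 0, 0, 0], [0, 0, 0, 0, 0, 0, 0], [0, 0, 0, 0, 0, 0, 0], [0, 0, 0, 0, 0, 0, 0], [0, 0, 0, 0, 0, 0, 0], [0, 0, 0, 0, 0, 0, 0], [0, 0, 0, 0, 0, 0, 0], [0, 0, 0, 0, 0, 0, 0]]]}}

```text
t: 11.9
position: [0.5911, -0.1529, 0.07]
orientation: [0.994, 0.109, 0.0, 0.0]
force: [-5.2, 2.1, 15.4]
opening: 0.0002
grip_force: 7.8
```

The arm is at the hard stop: z is 0.070 and the force is rising. I lift straight up and back towards the robot, then check.

{"op": "step_arm", "data": {"series": [[[0, 0, 0, -0.003, 0, 0, 0], [0, 0, 0, -0.01, 0, 0, 0], [0, 0, 0, -0.04, 0, 0, 0], [0, 0, 0, -0.05, 0, 0, 0], [0, 0, 0, -0.05, 0, 0, 0], [0, -0.04, 0, 0, 0, 0, 0], [0, -0.04, 0, 0, 0, 0, 0], [0, -0.04, 0, 0, 0, 0, 0], [0, 0, 0, 0, 0, 0, 0], [0, 0, 0, 0, 0, 0, 0]]]}}

```text
t: 13.15
position: [0.4741, -0.1789, 0.2223]
orientation: [0.994, 0.109, 0.0, 0.0]
force: [0.2, -0.1, 0.3]
opening: -0.0002
grip_force: 0.0
```

Run:
```python
from h import *
d=cam("wrist");save(d,"w6.png");tg()
v,u=np.mgrid[20:200,200:450]
P=np.array([dep(d,b,a) for a,b in zip(v.ravel(),u.ravel())])
gx=(P[:,:2]-O)@X;gy=(P[:,:2]-O)@Y
m=(abs(P[:,2]-.06)<.004)&(abs(gx)<.055)
print("plate centre y",(np.percentile(gy[m],.5)+np.percentile(gy[m],99.5))/2)
k=(abs(gx-.035)<.006)&(abs(gy+.08)<.006);print("pad z",np.median(P[k,2]))
```

```text
t 13.2 gx -0.0848 gy -0.0796 z 0.2220 F along y -0.0 x -0.6 z -0.9
plate centre y -0.08032957445283925
pad z 0.0717066121080015
```

View pics/w6.png

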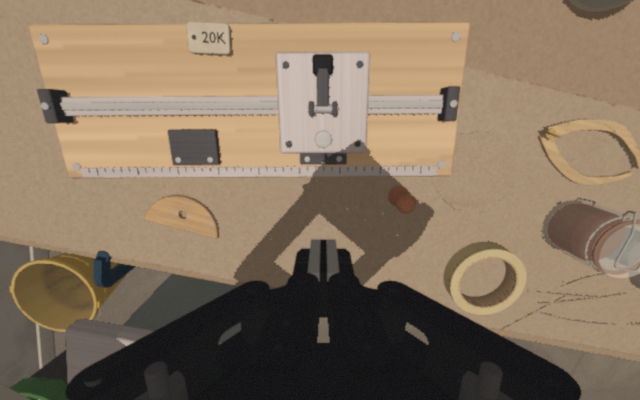

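The plate (centre 323,103) sits over the notched block (323,158), with its pointer in line with the notch. The lever pad at (323,64) is flat at z of about 0.071. The tile, rib, stamp and pot are where they were, and the arm touches nothing.

```bash
python3 -c "
from h import *
print(order.sign_off())"
```

```text
the job is handed in; nothing more can be done
None
```

The job is handed in: the plate clicked into the notch with the lever up and still measured within about 1 mm of it after I pressed the lever flat and backed the arm clear, and the loose things were left where they stood (the sign-off returned no verdict).

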